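# Feel for the hidden lid release of a benchtop centrifuge

## Task

The centrifuge has stopped with its lid latched. Take the release key (the wooden-handled steel rod) from its tray, put the rod's tip into the wide recess in the side of the casing that faces the robot, sweep it along the recess's back wall until you feel it drop into the hidden release opening, and push it in until the lid is fully ajar. Then draw the key out and lay it back inside its tray, leaving the lid ajar and without shifting or tipping the mortar, bottle or flask.

Things in the scene. Friction and masses are not known exactly. Their poses are not given: they have to be found in the camera images.
- centrifuge: Fixed benchtop centrifuge, a white box 290 long (x) x 260 wide (y) x 150 high with a grey lid on top (closed lid's upper face at 169). Origin: at table level, at the middle of the lower edge of the face that looks towards the robot; x points from that face into the casing, y along the face, z up.
- recess_mouth (a point): Middle of the open mouth of the recess (a letterbox) in the face that looks towards the robot, 110 above the table. The recess is 110 wide (y -55 to +55), 26 high and 22 deep (x). Axes as the centrifuge's.
- recess_back (a point): Middle of the recess's flat, rigid back wall. Hidden in this wall is one upright opening, 16 wide and as high as the recess, its middle anywhere from y = -36 to +36 (new every time, to be felt, not listed). 12 behind the wall stands the release pin in it: it yields to about 8 N (up to 12 N), travels 18 in +x to a hard stop and stays where it is pushed. Axes as the centrifuge's.
- lid (a joint): Lid, hinged along the casing's upper edge nearest the robot, its far edge opening upward (rad). 0 = shut; it rises only as the release pin is pushed, 0.011 rad per mm, to 0.20 = fully ajar (far edge raised by about 53 mm), and stays there unless pressed down.
- key: The release key: a wooden handle block 70 long (x) x 24 wide (y) x 32 high (z) with a straight steel rod of 8 diameter sticking out of its +x end along x, at mid-height (brass collar of 12 diameter on the rod's first 8 mm, round tip). About 130 g, balanced about 8 ahead of the handle's centre. Origin: the handle's centre.
- key_centre (a point): Centre of the key's wooden handle, half-way up: where to grip it. Key's axes. At the start the handle lies flat on the tray's floor, the rod level and pointing more or less away from the robot.
- key_tip (a point): Very end of the key's rod, 140 from the handle's centre along the key's x. Key's axes.
- tray: Fixed open aluminium tray, 230 (x) x 130 (y) outside, 10 high, walls 4 thick, floor 4 thick. Origin: centre of its underside. It stands left or right of the work; the key starts in it with its handle about 50 towards -x of the tray's middle and its rod towards +x.
- mortar: White ceramic bowl, 100 across, 55 high; origin at the centre of its underside. Leave alone. Stands on the other side from the tray.
- bottle: Amber bottle, 60 across, 125 high; origin at the centre of its underside. Leave alone.
- flask: Conical glass flask, 72 across, 110 high; origin at the centre of its underside. Leave alone.
Not all that is in view belongs to the job. Of the things shaped like the key, the wooden one is meant.

How it is judged:
By the outcome, as a careful person would: the job done as asked, in the order asked, and still so for the second after the job is handed in, with the robot touching nothing.
It also fails if it takes over 64 s, if anything falls off the work surface, if the arm or the gripper's body presses on something with over 40 N, if the wrist force passes 120 N, or if a joint passes its speed limit or range.

## Robot

A 6-joint arm with a two-finger parallel gripper is mounted at the origin on the work surface. World frame = base frame: x ahead of the robot, y to its left, z up, the work surface at z = 0. Lengths are in mm, angles in rad, forces in N, time in s.
With the tool pointing down it reaches from about 275 to 750 mm from the base axis. Payload 10.2 kg.
Tool frame: the origin (TCP) lies between the finger pads; the fingertips stand 11 mm ahead of it and the grasp point (between the pads) lies 8 mm behind it (ctrl.nose_length is the distance from the TCP to the fingertips, in mm); x points along the fingers, y is the direction in which the jaws open and shut, and the axes are right-handed (so a half turn about x gives the same grasp; the last joint's range is limited). The gripper opens to 85 mm and grips with 20 to 120 N. Pads are 22 mm wide; open, the fingers measure 114 mm over their backs; the gripper's body (76 mm by 85 mm) begins 54 mm behind the grasp point. The pads swing forward as they close: fully open they stand 13 mm farther back than shut.
Start: joints at [-1.346, 0.313, 1.498, -0, 1.331, -0.223], TCP at [227.305, -473.248, 242.294] pointing down, gripper open.
Joint ranges: [-2.94, 2.94], [-0.97, 2.17], [0.19, 2.56], [-1.23, 4.37], [0.02, 3.11], [-2.88, 2.88]. Speed limits (rad/s): [2.39, 2.39, 3.01, 3.14, 3.14, 3.14].

## Interface

Orientations are given as a unit quaternion [w, x, y, z].
In Python, from rig import ctrl, capture, ticket gives the robot as it stands.
- The arm moves only by the tool step_arm, never from a script. Its argument "commands" is a list of rows, each a list of 2 entries, a list of its own where there are three numbers: the shift along the world's x, y, z normalised to -1 to 1, where 1 is 0.04 m, then the turn about the world's z normalised to -1 to 1, where 1 is 180 degrees. A call has 1 to 5 rows; each row shifts and turns the commanded pose from where the row before left it; what a row does not reach is not made up. A row lasts 1/10 s, in which the tool goes at most 50 mm and 8.59 degrees, less where a joint would pass 70% of its speed; a pose out of reach is approached as far as the arm can. A call with a number of a shift or a turn outside -1 to 1 is refused whole. A call with a gripper value outside its range is refused whole. "gripper" is the closure, from -1 (fully open) to 1 (shut), so that 0 is half open, set as the call begins (left out, the last holds). The fingers move at their own pace and stop on an object; "force" is the grip in N (left out, the last holds). Time passes only in rows, so rows that do not move let the fingers close. It gives the time, the measured TCP pose, the force and the opening at its end, in the units of the state.
- ctrl.sense(): the state, without advancing time (a new reading comes with each control period).
- capture(name): name is "scene" or "top" or "wrist"; returns a dict with "image" (480x640x3 uint8, blue, green, red), "fov_y" (degrees; the focal length in pixels is half the picture's height over the tangent of half this angle, whatever the lens; pixels are square), "cx", "cy" (the principal point, pixels), "origin" and "orientation" of the camera in the world. Camera axes: x right, y down, z forward; pixel columns grow to the right and rows downward; lengths in mm; the calibration is good to about 2 mm. A picture is of the moment at which its call begins. There is no depth.
- ticket.finish_job(): hands the job in, once; it reports no verdict.
The state is a dict: "time_s": time; "joints": joint angles; "dq": joint speeds; "tau": joint torques, N m; "eef_pos": TCP position; "ee_rot": TCP orientation; "force": force on the tool from outside, world axes, zero at the start; "wrist_torque": the same for the moment, N m; "grip_width": opening from 0.0 (shut) to 1.0 (fully open).
Only numpy, scipy, OpenCV 4.12 (cv2) and the standard library are available. Lean on these libraries where they do the work, as an engineer would, in place of code of your own. Each camera call takes 0.05 s, during which the arm holds its last target.

## Working session

There is one attempt and no reset: what is moved stays moved. The work goes in short steps, Python scripts to look and compute and a tool call to move; the robot and the scene stay as the last step left them, time stands still between calls to the robot, and variables do not carry over. Pictures are saved under pics/ and viewed, and the job is handed in when it is done.

Besides the shell and the picture viewer there is one more tool, called as name(argument=value, ...), one argument or row to a line, values as JSON. step_arm: Moves the arm, as the interface text tells. Its arguments: {"type":"object","properties":{"commands":{"type":"array","items":{"type":"array"}},"gripper":{"type":"number"},"force":{"type":"number"}},"required":["commands"]}

```bash
ls; mkdir -p pics
python3 - <<'E'
from rig import ctrl,capture
import cv2,json
print(ctrl.sense(), ctrl.nose_length)
for n in ["scene","top","wrist"]:
    c=capture(n); cv2.imwrite(f"pics/{n}0.png",c["image"])
    print(n,{k:c[k] for k in c if k!="image"})
E
```

```text
pics
{'time_s': 0.0, 'joints': array([-1.34641622e+00,  3.13449061e-01,  1.49840907e+00, -2.42870396e-05,
        1.33100740e+00, -2.23424344e-01]), 'dq': array([-8.86248274e-04,  1.53012032e-03,  1.09195704e-03,  1.44236633e-03,
       -3.29403290e-05,  1.35226303e-03]), 'tau': array([-6.23825381e-04, -4.12263680e+01, -2.59744996e+01, -1.94808526e-04,
        4.06980820e-03, -5.85511415e-06]), 'eef_pos': array([ 227.23681137, -473.01250433,  241.74609464]), 'ee_rot': array([-0.15655518, -0.68944714, -0.15745524,  0.68946425]), 'force': array([ 0.69770636, -0.52597164,  0.40695951]), 'wrist_torque': array([ 0.03187101, -0.01164474,  0.007206  ]), 'grip_width': 1.0014030742178326} 11.0
scene {'fov_y': 42.23880770518817, 'cx': 326.64122469556384, 'cy': 241.15367878681764, 'origin': array([1223.26629443, -348.1746337 , 1476.35326032]), 'orientation': array([-0.23237699,  0.80773452,  0.52180937, -0.14587962])}
top {'fov_y': 42.34860090759055, 'cx': 321.7155519186333, 'cy': 245.28364570204158, 'origin': array([ 162.2549996 ,  -17.21469321, 1532.83406241]), 'orientation': array([-0.08253219,  0.73000004, -0.67438912,  0.07407897])}
wrist {'fov_y': 64.95675993670322, 'cx': 321.70208352751905, 'cy': 241.54406906050428, 'origin': array([ 296.32372976, -438.88829419,  372.85352787]), 'orientation': array([ 0.12909478,  0.83661402, -0.52607166, -0.08160961])}
```

View pics/scene0.png

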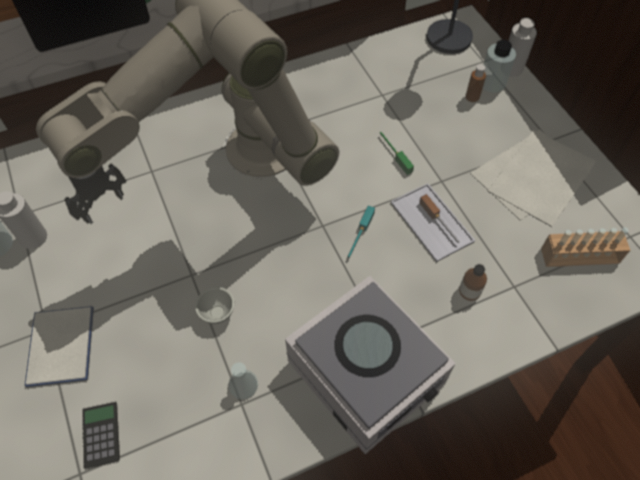

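View pics/top0.png

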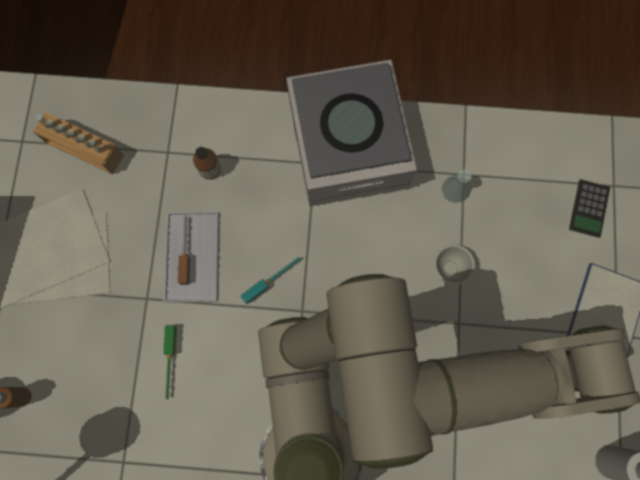

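View pics/wrist0.png

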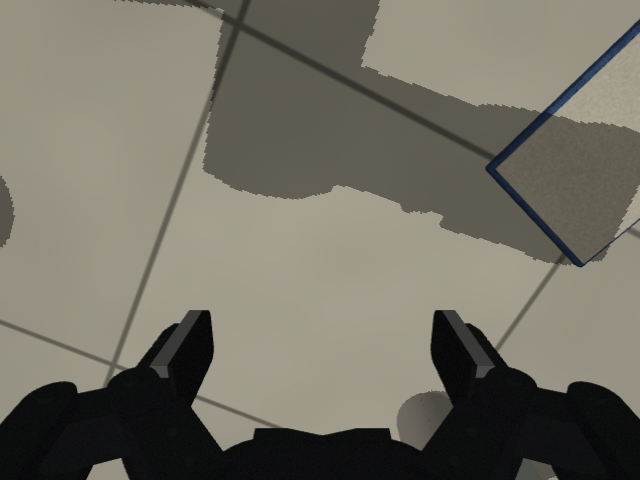

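The candidates shaped like the key, by top-view pixels, are a brown/wooden one at (184,265) in the grey tray, a teal one at (256,290) and a green one at (169,340). The wooden one inside the tray fits the description. I'll confirm it in an enlarged crop and measure it.

```bash
cat > h.py <<'E'
import numpy as np,cv2
from scipy.spatial.transform import Rotation as R
from rig import ctrl,capture
def ray(c,u,v):
    f=240/np.tan(np.radians(c["fov_y"]/2))
    q=c["orientation"]; r=R.from_quat([q[1],q[2],q[3],q[0]])
    return np.array(c["origin"]), r.apply([(u-c["cx"])/f,(v-c["cy"])/f,1.0])
def onz(c,u,v,z):
    o,d=ray(c,u,v); return o+d*(z-o[2])/d[2]
def proj(c,p):
    f=240/np.tan(np.radians(c["fov_y"]/2))
    q=c["orientation"]; r=R.from_quat([q[1],q[2],q[3],q[0]])
    x=r.inv().apply(np.array(p)-c["origin"]); return x[0]/x[2]*f+c["cx"],x[1]/x[2]*f+c["cy"]
def tri(c1,p1,c2,p2):
    o1,d1=ray(c1,*p1);o2,d2=ray(c2,*p2)
    A=np.stack([d1,-d2],1);s=np.linalg.lstsq(A,o2-o1,rcond=None)[0]
    a=o1+s[0]*d1;b=o2+s[1]*d2;return (a+b)/2,np.linalg.norm(a-b)
E
python3 - <<'E'
from h import *
import pickle
t=capture("top");s=capture("scene");pickle.dump((t,s),open("cams.pkl","wb"))
im=t["image"]
a=cv2.resize(im[200:315,150:235],None,fx=6,fy=6,interpolation=cv2.INTER_CUBIC)[:600]
cv2.imwrite("pics/traytop.png",cv2.resize(im[205:310,150:310],None,fx=5,fy=5,interpolation=cv2.INTER_CUBIC))
cv2.imwrite("pics/centtop.png",cv2.resize(im[50:210,270:480],None,fx=3.7,fy=3.7,interpolation=cv2.INTER_CUBIC))
hsv=cv2.cvtColor(im,cv2.COLOR_BGR2HSV)
m=cv2.inRange(hsv,(3,100,60),(20,255,255)); m[:, :160]=0;m[:,230:]=0;m[:230]=0;m[300:]=0
pts=cv2.findNonZero(m);print("handle",cv2.minAreaRect(pts))
si=s["image"]
cv2.imwrite("pics/trayscene.png",cv2.resize(si[180:270,380:480],None,fx=6,fy=6,interpolation=cv2.INTER_CUBIC))
hsv=cv2.cvtColor(si,cv2.COLOR_BGR2HSV)
m2=cv2.inRange(hsv,(3,100,60),(20,255,255)); m2[:, :410]=0;m2[:,450:]=0;m2[:185]=0;m2[225:]=0
print("handle s",cv2.minAreaRect(cv2.findNonZero(m2)))
E
```

```text
handle ((183.0, 267.5), (29.0, 8.0), 90.0)
handle s ((430.8049011230469, 205.25608825683594), (22.957542419433594, 5.309908390045166), 51.34019470214844)
```

View pics/traytop.png

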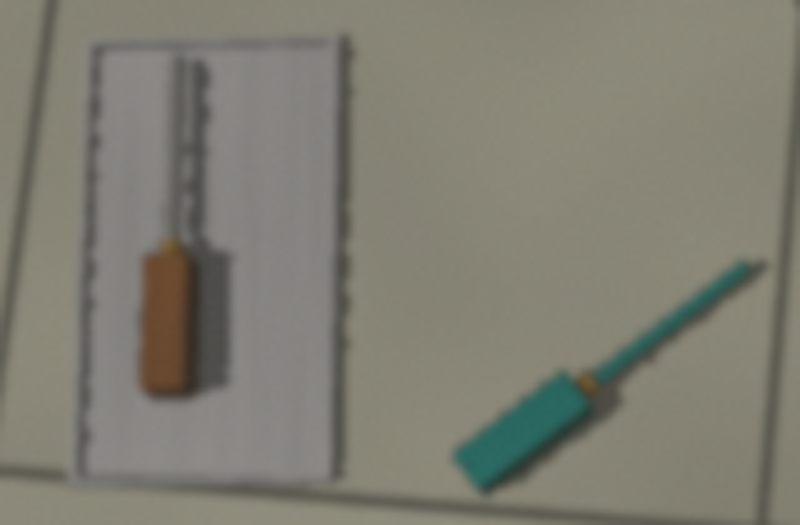

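View pics/centtop.png

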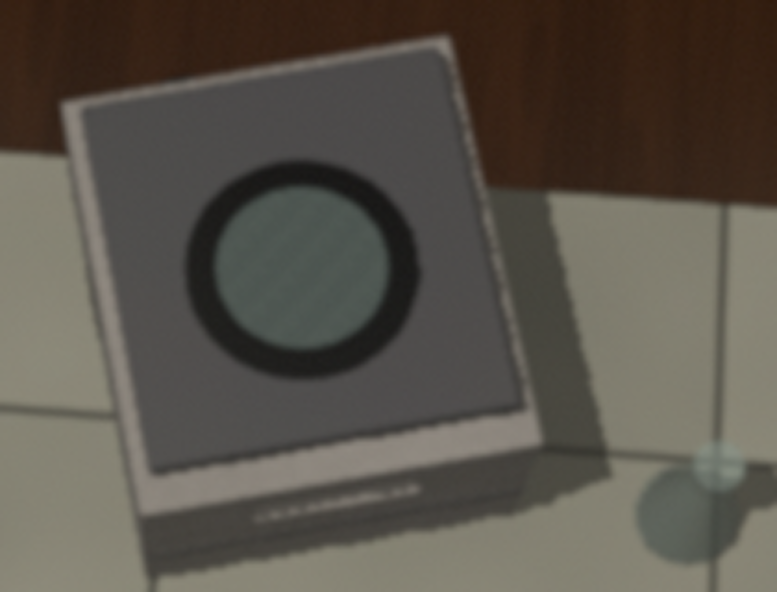

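View pics/trayscene.png

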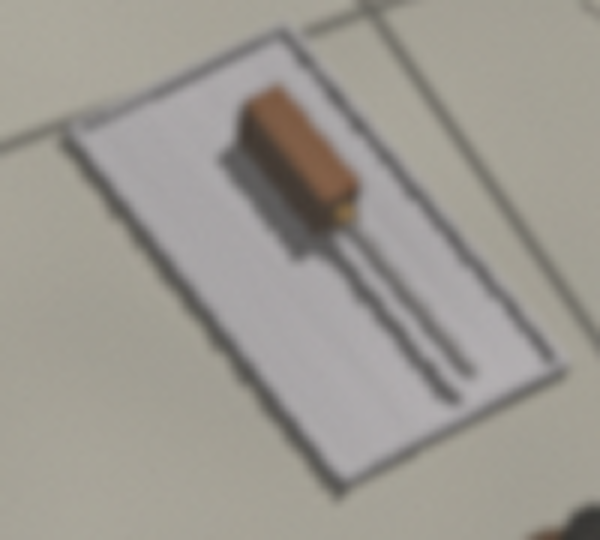

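Run:
```python
from h import *
import pickle
t,s=pickle.load(open("cams.pkl","rb"))
k=lambda u,v:(150+u/5-.4,205+v/5-.4)
print("collar",onz(t,*k(171,243),20),"tip",onz(t,*k(180,57),20))
ks=lambda u,v:(380+u/6-.4,180+v/6-.4)
print("scene collar",onz(s,*ks(344,214),20),"tip",onz(s,*ks(470,374),20))
for p in [(145,255),(188,255),(188,393),(143,393)]: print("htop",onz(t,*k(*p),36))
for p in [(247,122),(275,88),(355,188),(325,228)]: print("htop s",onz(s,*ks(*p),36))
T=[onz(t,*k(*p),10) for p in [(92,42),(343,38),(338,480),(75,482)]]; print("tray",np.round(T,1),np.mean(T,0))
T=[onz(s,*ks(*p),10) for p in [(345,488),(563,372),(285,32),(70,135)]]; print("tray s",np.round(T,1),np.mean(T,0))
c=lambda u,v:(270+u/3.7-.4,50+v/3.7-.4)
C=[onz(t,*c(*p),150) for p in [(62,103),(450,37),(542,443),(142,515)]];print(np.round(C,1))
cs=[]
for i in range(4): print(np.linalg.norm(C[i]-C[(i+1)%4]))
cv2.imwrite("pics/centscene.png",cv2.resize(s["image"][265:455,270:470],None,fx=3,fy=3,interpolation=cv2.INTER_CUBIC))
```

```text
collar [455.33003871 356.52433081  20.        ] tip [551.30491489 364.33836909  20.        ]
scene collar [452.67065302 355.63243704  20.        ] tip [554.0592209  364.27969423  20.        ]
htop [445.20259491 364.60398379  36.        ]
htop [446.87649984 343.41845982  36.        ]
htop [378.43790547 334.65491648  36.        ]
htop [376.70036535 356.60515667  36.        ]
htop s [396.20745926 332.11056882  36.        ]
htop s [384.16266824 354.03284631  36.        ]
htop s [450.37498755 359.97995599  36.        ]
htop s [464.39509826 335.86479273  36.        ]
tray [[558.2 412.7  10. ]
 [570.4 285.1  10. ]
 [344.9 261.3  10. ]
 [333.6 390.8  10. ]] [451.77176563 337.48443225  10.        ]
tray s [[578.9 285.8  10. ]
 [566.2 409.2  10. ]
 [341.2 387.8  10. ]
 [353.1 262.6  10. ]] [459.87167469 336.3612282   10.        ]
[[ 884.8  131.2  150. ]
 [ 952.4 -120.9  150. ]
 [ 673.5 -194.8  150. ]
 [ 605.8   54.7  150. ]]
261.0617177024026
288.5476678319861
258.5044458784858
289.3174623920391
```

View pics/centscene.png

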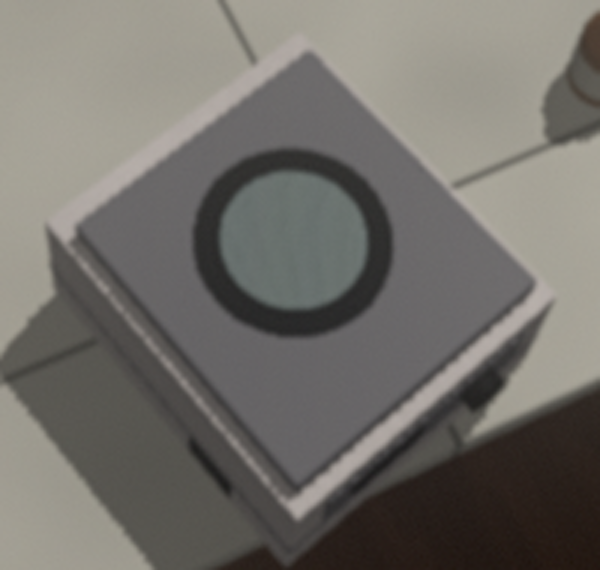

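Run:
```python
from h import *
import pickle
t,s=pickle.load(open("cams.pkl","rb"))
c=lambda u,v:(270+u/3-.3,265+v/3-.3)
C=[onz(s,*c(*p),150) for p in [(303,38),(48,228),(295,520),(552,297)]];print(np.round(C,1))
q=ctrl.sense()["ee_rot"];r=R.from_quat([q[1],q[2],q[3],q[0]]);print(r.as_matrix().round(3))
for n,(u,v),z in [("bottle",(207,160),125),("flask",(464,175),110),("mortar",(456,264),55)]: print(n,onz(t,u,v,z))
```

```text
[[ 614.6   55.1  150. ]
 [ 682.2 -195.6  150. ]
 [ 955.6 -121.4  150. ]
 [ 887.7  126.7  150. ]]
[[-0.     0.433 -0.901]
 [ 0.001 -0.901 -0.433]
 [-1.    -0.001 -0.   ]]
bottle [666.99079031 304.32674822 125.        ]
flask [ 682.86990122 -315.85025315  110.        ]
mortar [ 474.00836423 -314.64291214   55.        ]
```

step_arm(
  commands=[
    [[0.17, 0.93, 0], -0.006],
    [[0.17, 0.93, 0], -0.006],
    [[0.17, 0.93, 0], -0.006],
    [[0.17, 0.93, 0], -0.006],
    [[0.17, 0.93, 0], -0.006],
  ],
  gripper=-1,
)

```text
time_s: 0.75
eef_pos: [261.3, -285.7, 242.2]
ee_rot: [0.124, 0.696, 0.124, -0.696]
force: [0.6, -0.0, -0.2]
grip_width: 0.998
```

step_arm(
  commands=[
    [[0.17, 0.93, 0], -0.006],
    [[0.17, 0.93, 0], -0.006],
    [[0.17, 0.93, 0], -0.006],
    [[0.17, 0.93, 0], -0.006],
    [[0.17, 0.93, 0], -0.006],
  ],
)

```text
time_s: 1.25
eef_pos: [295.2, -99.8, 242.4]
ee_rot: [0.091, 0.701, 0.091, -0.701]
force: [0.6, -0.9, -0.8]
grip_width: 1.0
```

step_arm(
  commands=[
    [[0.17, 0.93, 0], -0.006],
    [[0.17, 0.93, 0], -0.006],
    [[0.17, 0.93, 0], -0.006],
    [[0.17, 0.93, 0], -0.006],
    [[0.17, 0.93, 0], -0.006],
  ],
)

```text
time_s: 1.75
eef_pos: [329.2, 86.4, 242.5]
ee_rot: [0.058, 0.705, 0.058, -0.704]
force: [0.0, -1.4, 1.1]
grip_width: 1.001
```

step_arm(
  commands=[
    [[0.17, 0.93, 0], -0.005],
    [[0.17, 0.93, 0], -0.005],
    [[0.17, 0.93, 0], -0.005],
    [[0.17, 0.93, 0], -0.005],
    [[0.17, 0.93, 0], -0.005],
  ],
)

```text
time_s: 2.25
eef_pos: [363.2, 272.5, 242.3]
ee_rot: [0.031, 0.707, 0.03, -0.706]
force: [1.1, -0.8, 0.7]
grip_width: 1.001
```

step_arm(
  commands=[
    [[0.1, 0.65, 0], 0],
    [[0.1, 0.65, 0], 0],
    [[0.1, 0.65, 0], 0],
    [[0, 0, 0], 0],
  ],
)

```text
time_s: 2.65
eef_pos: [375.2, 350.7, 241.8]
ee_rot: [-0.031, -0.706, -0.031, 0.707]
force: [0.3, -0.1, 0.0]
grip_width: 1.001
```

Run:
```python
from h import *
import pickle
w=capture("wrist");s=ctrl.sense();pickle.dump((w,s),open("w1.pkl","wb"));cv2.imwrite("pics/w1.png",w["image"])
q=s["ee_rot"];print(s["eef_pos"],R.from_quat([q[1],q[2],q[3],q[0]]).as_matrix().round(3)); print(w["origin"])
```

```text
[375.06551997 349.42203661 241.79285072] [[-0.001  0.088 -0.996]
 [-0.    -0.996 -0.088]
 [-1.     0.     0.001]]
[451.61000888 358.37287165 372.779768  ]
```

View pics/w1.png

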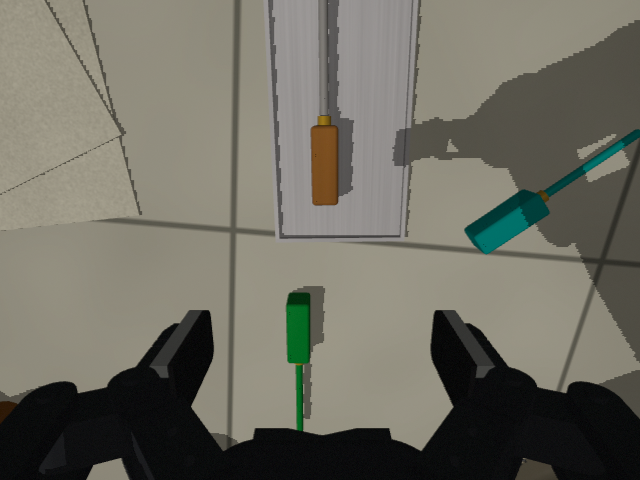

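The wrist view shows the wooden handle at (311–338, 125–205), its collar at (324,120) and the near corners of the tray at (278,240) and (404,237).

Run:
```python
from h import *
import pickle
w,s=pickle.load(open("w1.pkl","rb"))
im=w["image"];hsv=cv2.cvtColor(im,cv2.COLOR_BGR2HSV)
m=cv2.inRange(hsv,(5,120,60),(18,255,255));m[:110]=0;m[215:]=0;m[:,:300]=0;m[:,350:]=0
print(cv2.boundingRect(cv2.findNonZero(m)))
for r in (135,160,185): 
    x=np.nonzero(m[r])[0]; print(r,x.min(),x.max(), im[r,x.min():x.max()+1:3,2])
for p in [(310.5,126),(337.5,126),(311.5,204),(338,204)]: print("top36",onz(w,*p,36)[:2].round(1))
print("collar",onz(w,324,116,20)[:2],onz(w,324,125,20)[:2])
for p in [(318.5,0),(329.5,0),(319.5,110),(329.5,110)]: print("rod",onz(w,*p,20)[:2].round(1))
for p in [(277.5,241),(406,237.5),(264,0),(419,0)]: print("tray",onz(w,*p,10)[:2].round(1))
cv2.imwrite("pics/w1c.png",cv2.resize(im[0:250,250:430],None,fx=2.4,fy=2.4*1,interpolation=cv2.INTER_CUBIC))
```

```text
(311, 125, 27, 80)
135 311 337 [114 124 122 123 123 125 124 122 112]
160 312 337 [113 122 121 121 122 124 121 118  94]
185 312 337 [113 121 119 118 120 121 118 115  92]
top36 [447.5 367.5]
top36 [449.5 344.6]
top36 [380.  361.2]
top36 [382.2 337.2]
collar [456.80500681 356.7092183 ] [449.20212299 356.01705706]
rod [545.8 369.3]
rod [546.6 360.4]
rod [461.5 361.1]
rod [462.2 352.3]
tray [333.6 392.5]
tray [348.8 264. ]
tray [544.4 415.2]
tray [556.  285.6]
```

View pics/w1c.png

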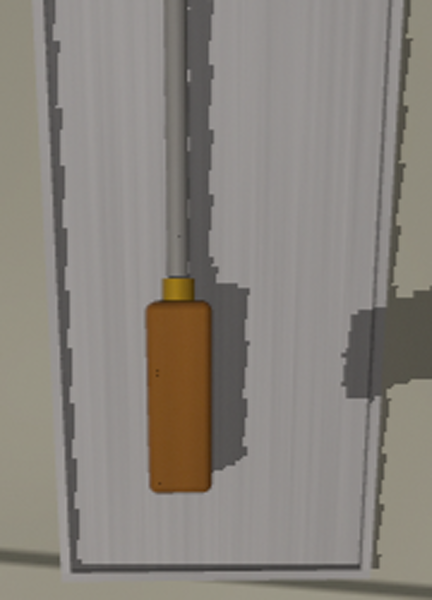

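step_arm(
  commands=[
    [[0.5, 0.03, 0], 0.003],
    [[0.48, 0.03, -0.9], 0],
    [[0, 0, -0.9], 0],
    [[0, 0, -0.9], 0],
    [[0, 0, -0.9], 0],
  ],
  gripper=0,
)

```text
time_s: 3.2
eef_pos: [414.5, 350.1, 97.1]
ee_rot: [0.034, 0.706, 0.034, -0.706]
force: [0.7, -0.3, 0.7]
grip_width: 0.499
```

step_arm(
  commands=[
    [[0, 0, 0], 0],
  ],
)

```text
time_s: 3.3
eef_pos: [412.5, 349.1, 94.6]
ee_rot: [-0.035, -0.704, -0.032, 0.709]
force: [-0.4, 0.4, 0.1]
grip_width: 0.499
```

Run:
```python
from h import *
import pickle
w=capture("wrist");s=ctrl.sense();cv2.imwrite("pics/w2.png",w["image"])
print(s["eef_pos"],s["grip_width"])
print(proj(w,(414.4,352.6,36)))
```

```text
[413.86176893 350.08081732  97.54539866] 0.4982263052035571
(np.float64(316.77897430802466), np.float64(266.23872999507506))
```

View pics/w2.png

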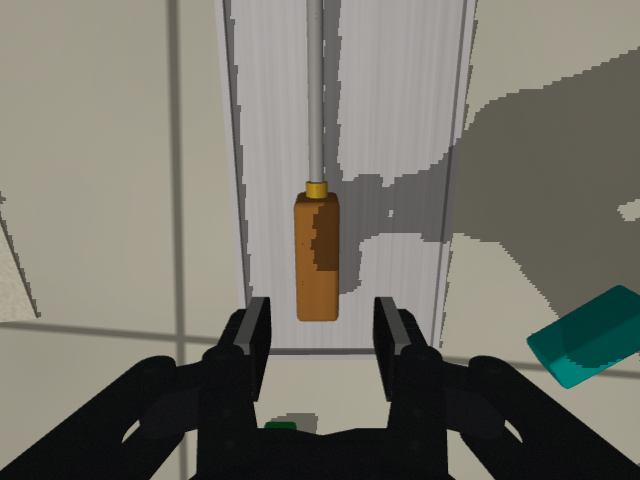

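The handle is centred at about (317,260), between the fingers (midpoint at about x=321) and clear of the tray walls. Descending.

step_arm(
  commands=[
    [[0.02, 0.06, -0.8], 0],
    [[0, 0, -0.8], 0],
    [[0, 0, -0.3], 0],
    [[0, 0, 0], 0],
  ],
)

```text
time_s: 3.75
eef_pos: [415.5, 353.4, 22.8]
ee_rot: [-0.034, -0.706, -0.034, 0.706]
force: [-0.0, -0.3, 0.9]
grip_width: 0.499
```

step_arm(
  commands=[
    [[0, 0, -0.12], 0],
    [[0, 0, 0], 0],
  ],
)

```text
time_s: 3.95
eef_pos: [416.0, 353.9, 18.7]
ee_rot: [0.034, 0.707, 0.034, -0.706]
force: [0.1, 0.3, -0.4]
grip_width: 0.498
```

step_arm(
  commands=[
    [[0, 0, 0], 0],
    [[0, 0, 0], 0],
    [[0, 0, 0], 0],
    [[0, 0, 0], 0],
    [[0, 0, 0], 0],
  ],
  gripper=1,
  force=110,
)

```text
time_s: 4.45
eef_pos: [415.8, 353.8, 18.8]
ee_rot: [0.034, 0.707, 0.034, -0.706]
force: [-0.9, -1.1, 6.6]
grip_width: 0.263
```

Run:
```python
from h import *
for i in range(1):
    s=ctrl.sense();print(s)
w=capture("wrist");cv2.imwrite("pics/w3.png",w["image"])
```

```text
{'time_s': 4.45, 'joints': array([ 4.90379039e-01,  6.34501297e-01,  1.65717789e+00, -9.97376809e-05,
        8.48157790e-01,  1.96517945e+00]), 'dq': array([-0.000176  ,  0.0008067 ,  0.00080119,  0.00072828, -0.00027781,
        0.00046206]), 'tau': array([-2.05003732e-02, -4.48832309e+01, -1.79672652e+01,  6.38341159e-02,
       -4.57643559e-01, -8.39698361e-03]), 'eef_pos': array([415.83676855, 353.82051846,  18.80928486]), 'ee_rot': array([ 0.0337081 ,  0.70686333,  0.03419171, -0.70571873]), 'force': array([-0.87737456, -1.10274512,  6.59675293]), 'wrist_torque': array([-0.22128851,  0.23902206,  0.05265594]), 'grip_width': 0.26281140755440374}
```

View pics/w3.png

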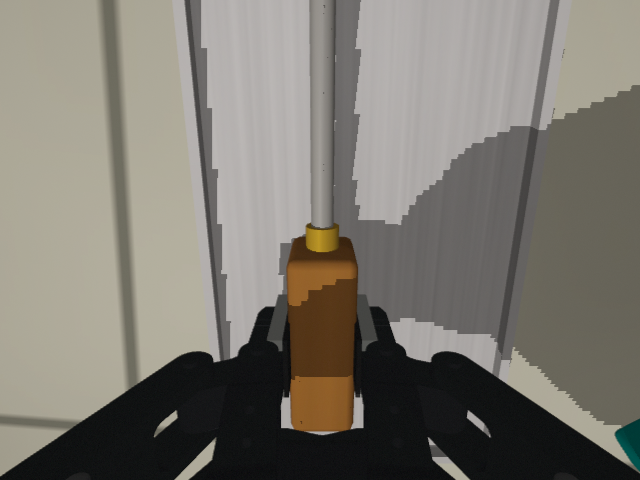

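step_arm(
  commands=[
    [[0, 0, 0.3], 0],
    [[0, 0, 0.5], 0],
    [[0, 0, 0.7], 0],
    [[0, 0, 0.75], 0],
  ],
)

```text
time_s: 4.9
eef_pos: [415.0, 353.4, 109.1]
ee_rot: [-0.034, -0.706, -0.034, 0.706]
force: [1.1, 0.3, -0.7]
grip_width: 0.259
```

step_arm(
  commands=[
    [[0, -0.5, 0], 0.01],
    [[0, -0.8, 0], 0.011],
    [[0, -0.8, 0], 0.011],
    [[0, -0.8, 0], 0.011],
    [[0, -0.8, 0], 0.011],
  ],
)

```text
time_s: 5.4
eef_pos: [415.2, 204.4, 108.4]
ee_rot: [0.094, 0.701, 0.094, -0.7]
force: [0.4, 0.1, -0.5]
grip_width: 0.266
```

step_arm(
  commands=[
    [[0, -0.8, 0], 0],
    [[0, -0.8, 0], 0],
    [[0, -0.8, 0], 0],
    [[0, -0.8, 0], 0],
    [[0, -0.8, 0], 0],
  ],
)

```text
time_s: 5.9
eef_pos: [415.3, 44.3, 108.4]
ee_rot: [0.094, 0.701, 0.094, -0.7]
force: [0.1, -0.7, -1.1]
grip_width: 0.264
```

step_arm(
  commands=[
    [[0, -0.8, 0], 0],
    [[0, -0.8, 0], 0],
    [[0.3, -0.8, 0], 0],
    [[0.3, -0.6, 0], 0],
    [[0, 0, 0], 0],
  ],
)

```text
time_s: 6.4
eef_pos: [440.6, -77.0, 108.5]
ee_rot: [0.093, 0.702, 0.092, -0.7]
force: [-0.8, -0.1, -0.8]
grip_width: 0.26
```

Run:
```python
from h import *
import pickle
w=capture("wrist");t=capture("top");sc=capture("scene");s=ctrl.sense();pickle.dump((w,t,sc,s),open("c4.pkl","wb"))
cv2.imwrite("pics/w4.png",w["image"]);cv2.imwrite("pics/t4.png",cv2.resize(t["image"][50:270,230:480],None,fx=2.7,fy=2.7,interpolation=cv2.INTER_CUBIC));cv2.imwrite("pics/s4.png",sc["image"])
q=s["ee_rot"];print(s["eef_pos"],R.from_quat([q[1],q[2],q[3],q[0]]).as_matrix().round(3),s["grip_width"],s["force"])
print(w["origin"],ray(w,320,240)[1])
```

```text
[438.92604572 -73.86464138 107.79186748] [[-0.     0.263 -0.965]
 [ 0.    -0.965 -0.263]
 [-1.    -0.     0.   ]] 0.26478725643144896 [ 0.24743653 -0.39192884 -0.74306959]
[514.26838652 -55.92052304 239.65034948] [-0.28677965 -0.07480094 -0.9550913 ]
```

View pics/w4.png

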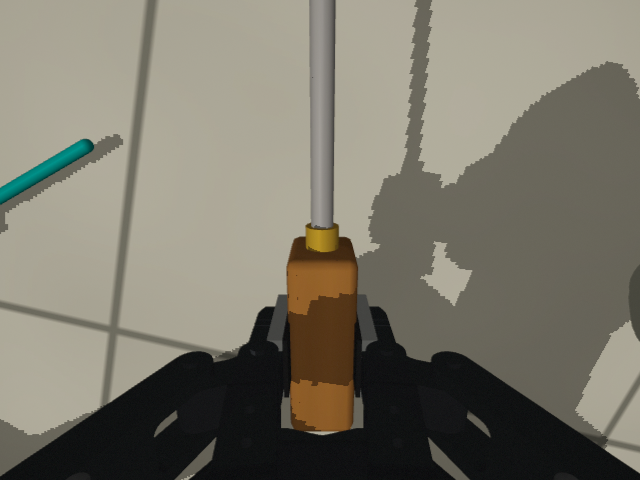

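View pics/t4.png

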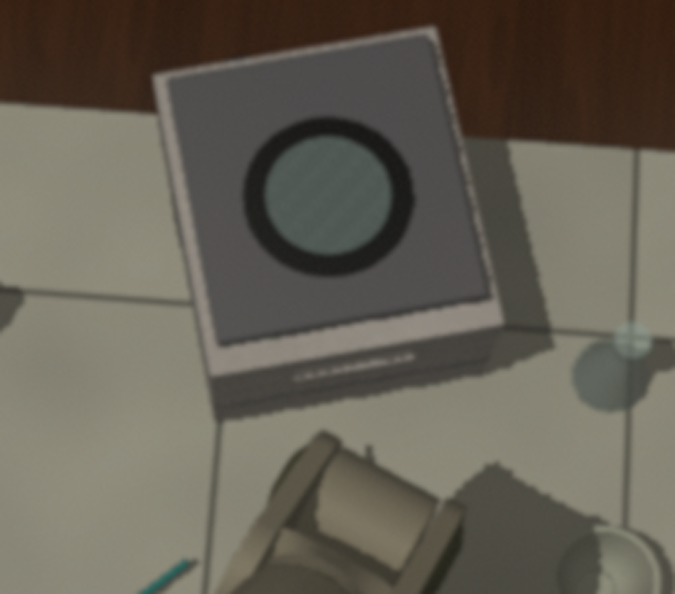

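Run:
```python
from h import *
import pickle
w,t,sc,s=pickle.load(open("c4.pkl","rb"))
P=lambda p: tuple(np.round((np.array(proj(t,p))-[230,50])*2.7,1))
print("tip",P((572.7,-37.4,109)))
n=np.array([.965,.262,0]);y=np.array([-.262,.965,0])
for fm in [(640,-70,0),(648,-70,0)]:
  fm=np.array(fm,float)
  print([ (yy,z,P(fm+y*yy+[0,0,z])) for yy in (-130,-55,55,130) for z in (150,123,97,0)])
```

```text
tip (np.float64(312.4), np.float64(432.5))
[(-130, 150, (np.float64(503.2), np.float64(321.6))), (-130, 123, (np.float64(498.8), np.float64(332.0))), (-130, 97, (np.float64(494.7), np.float64(341.6))), (-130, 0, (np.float64(480.4), np.float64(374.8))), (-55, 150, (np.float64(419.0), np.float64(336.8))), (-55, 123, (np.float64(416.0), np.float64(346.9))), (-55, 97, (np.float64(413.3), np.float64(356.3))), (-55, 0, (np.float64(403.8), np.float64(388.7))), (55, 150, (np.float64(294.8), np.float64(359.2))), (55, 123, (np.float64(294.0), np.float64(368.9))), (55, 97, (np.float64(293.3), np.float64(377.9))), (55, 0, (np.float64(291.0), np.float64(409.2))), (130, 150, (np.float64(209.7), np.float64(374.5))), (130, 123, (np.float64(210.5), np.float64(384.0))), (130, 97, (np.float64(211.2), np.float64(392.8))), (130, 0, (np.float64(213.7), np.float64(423.2)))]
[(-130, 150, (np.float64(503.7), np.float64(312.9))), (-130, 123, (np.float64(499.2), np.float64(323.4))), (-130, 97, (np.float64(495.1), np.float64(333.2))), (-130, 0, (np.float64(480.8), np.float64(366.9))), (-55, 150, (np.float64(419.5), np.float64(328.1))), (-55, 123, (np.float64(416.5), np.float64(338.3))), (-55, 97, (np.float64(413.8), np.float64(347.9))), (-55, 0, (np.float64(404.3), np.float64(380.8))), (55, 150, (np.float64(295.5), np.float64(350.4))), (55, 123, (np.float64(294.7), np.float64(360.3))), (55, 97, (np.float64(294.0), np.float64(369.5))), (55, 0, (np.float64(291.6), np.float64(401.2))), (130, 150, (np.float64(210.5), np.float64(365.7))), (130, 123, (np.float64(211.2), np.float64(375.3))), (130, 97, (np.float64(211.9), np.float64(384.3))), (130, 0, (np.float64(214.4), np.float64(415.2)))]
```

Run:
```python
from h import *
import pickle
w,t,sc,s=pickle.load(open("c4.pkl","rb"))
cv2.imwrite("pics/t4b.png",cv2.resize(t["image"][165:230,300:420],None,fx=6.6,fy=6.6,interpolation=cv2.INTER_CUBIC))
```

```text
(no output)
```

View pics/t4b.png

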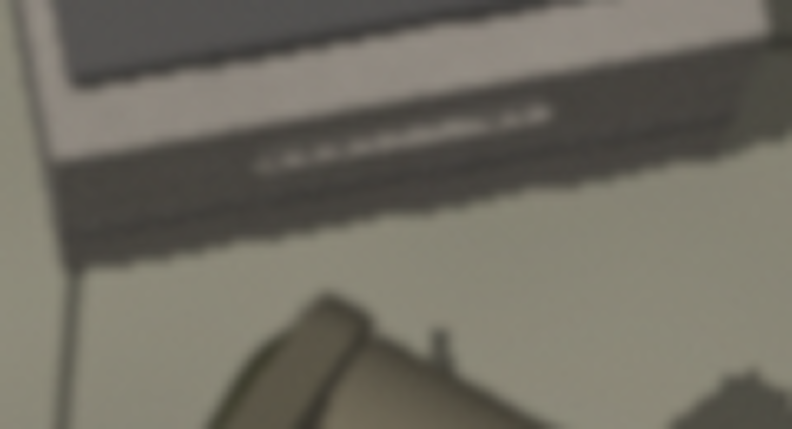

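The tip's shadow (top pixel 366,215) and the bright recess lip (361,186) both agree with my pose estimate. Next I enter the recess at y≈+44.

step_arm(
  commands=[
    [[0.03, -0.11, 0.02], 0],
    [[0.48, 0.13, 0], 0],
    [[0.48, 0.13, 0], 0],
    [[0.48, 0.13, 0], 0],
    [[0, 0, 0], 0],
  ],
)

```text
time_s: 7.05
eef_pos: [499.5, -62.4, 108.5]
ee_rot: [0.094, 0.701, 0.094, -0.7]
force: [-0.3, -0.2, -0.8]
grip_width: 0.261
```

```bash
cat > st.py <<'E'
from h import *
s=ctrl.sense();p=s["eef_pos"];d=p-np.array([640,-70,0]);n=np.array([.965,.262,0]);y=np.array([-.262,.965,0])
f=s["force"]
print("t",s["time_s"],p.round(1),"tip s",round(d@n+138.6,1),"lat",round(d@y,1),"Fn",(f@n).round(1),"Fy",(f@y).round(1),"Fz",f[2].round(1),"T",s["wrist_torque"].round(2),"gw",round(s["grip_width"],3))
E
python3 st.py
python3 - <<'E'
from h import *
sc=capture("scene");cv2.imwrite("pics/s5.png",cv2.resize(sc["image"][180:420,180:480],None,fx=2.6,fy=2.5))
w=capture("wrist");cv2.imwrite("pics/w5.png",w["image"])
E
```

```text
t 7.05 [499.5 -62.4 108.5] tip s 5.0 lat 44.2 Fn -0.3 Fy -0.1 Fz -0.8 T [-0.04  0.02 -0.05] gw 0.261
```

View pics/s5.png

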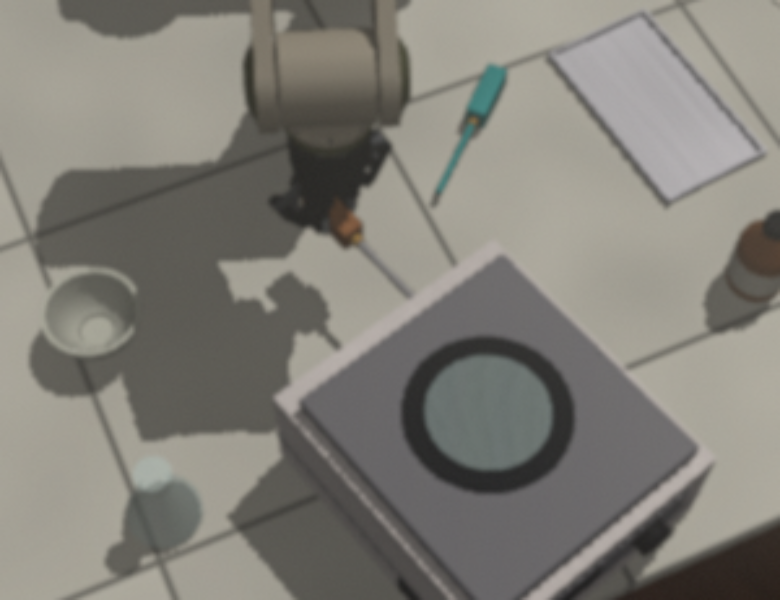

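View pics/w5.png

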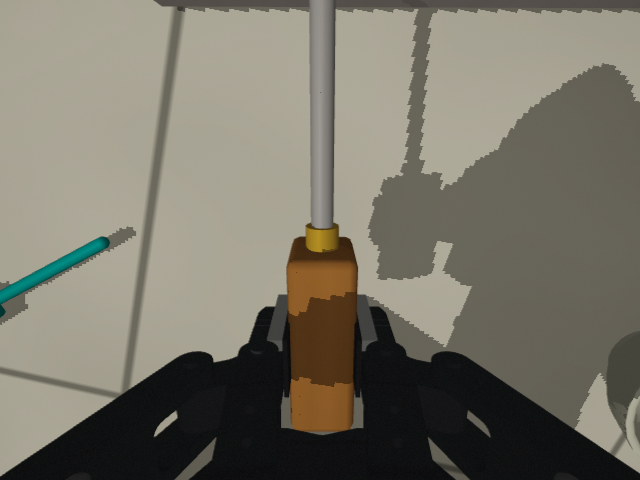

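The rod points squarely into the face near its +y side, with no contact yet. Advance in small steps.

step_arm(
  commands=[
    [[0.12, 0.033, 0], 0],
    [[0.12, 0.033, 0], 0],
    [[0, 0, 0], 0],
  ],
)

```text
time_s: 7.45
eef_pos: [508.1, -60.6, 108.4]
ee_rot: [0.094, 0.701, 0.094, -0.701]
force: [-0.1, 0.6, -1.7]
grip_width: 0.265
```

step_arm(
  commands=[
    [[0.048, 0.013, 0], 0],
    [[0.048, 0.013, 0], 0],
    [[0, 0, 0], 0],
  ],
)

```text
time_s: 7.75
eef_pos: [511.7, -59.6, 108.3]
ee_rot: [0.094, 0.701, 0.094, -0.701]
force: [-0.1, 0.6, -0.6]
grip_width: 0.262
```

step_arm(
  commands=[
    [[0.024, 0.0066, 0], 0],
    [[0.024, 0.0066, 0], 0],
    [[0, 0, 0], 0],
  ],
)

```text
time_s: 8.05
eef_pos: [513.6, -59.0, 108.3]
ee_rot: [0.094, 0.701, 0.094, -0.701]
force: [0.8, -0.0, -0.7]
grip_width: 0.266
```

```bash
python3 st.py
```

```text
t 8.05 [513.6 -59.  108.3] tip s 19.5 lat 43.7 Fn 0.8 Fy -0.2 Fz -0.7 T [-0.02  0.05  0.02] gw 0.266
```

step_arm(
  commands=[
    [[0.024, 0.0066, 0], 0],
    [[0.024, 0.0066, 0], 0],
    [[0, 0, 0], 0],
  ],
)

```text
time_s: 8.35
eef_pos: [515.5, -58.5, 108.3]
ee_rot: [0.094, 0.701, 0.094, -0.701]
force: [-0.6, 0.7, -2.0]
grip_width: 0.26
```

step_arm(
  commands=[
    [[0.024, 0.0066, 0], 0],
    [[0.024, 0.0066, 0], 0],
    [[0, 0, 0], 0],
  ],
)

```text
time_s: 8.65
eef_pos: [517.1, -58.0, 108.2]
ee_rot: [-0.094, -0.701, -0.094, 0.701]
force: [-3.0, -1.1, -0.6]
grip_width: 0.259
```

```bash
python3 st.py
```

```text
t 8.65 [517.1 -58.  108.2] tip s 23.1 lat 43.8 Fn -3.2 Fy -0.2 Fz -0.6 T [-0.06  0.31 -0.04] gw 0.259
```

Contact with the back wall at tip depth ≈22.5 (Fn −3.2 N). Add a little preload and sweep towards −y.

step_arm(
  commands=[
    [[0.012, 0.003, 0], 0],
    [[0.02, -0.072, 0], 0],
    [[0, 0, 0], 0],
  ],
)

```text
time_s: 8.95
eef_pos: [518.0, -60.8, 108.0]
ee_rot: [-0.093, -0.7, -0.094, 0.702]
force: [-5.0, -2.7, -2.7]
grip_width: 0.26
```

step_arm(
  commands=[
    [[0.02, -0.072, 0], 0],
    [[0, 0, 0], 0],
  ],
)

```text
time_s: 9.15
eef_pos: [518.8, -63.6, 107.9]
ee_rot: [-0.094, -0.7, -0.094, 0.701]
force: [-5.3, -1.9, -1.9]
grip_width: 0.259
```

step_arm(
  commands=[
    [[0.02, -0.072, 0], 0],
    [[0, 0, 0], 0],
  ],
)

```text
time_s: 9.35
eef_pos: [519.6, -66.5, 107.9]
ee_rot: [-0.093, -0.7, -0.094, 0.702]
force: [-6.1, -1.1, -0.7]
grip_width: 0.257
```

```bash
python3 st.py
```

```text
t 9.35 [519.6 -66.5 107.9] tip s 23.3 lat 34.9 Fn -6.1 Fy 0.5 Fz -0.7 T [-0.21  0.89  0.06] gw 0.257
```

step_arm(
  commands=[
    [[0.02, -0.072, 0], 0],
    [[0, 0, 0], 0],
  ],
)

```text
time_s: 9.55
eef_pos: [520.4, -69.4, 107.9]
ee_rot: [-0.094, -0.7, -0.094, 0.702]
force: [-5.0, -0.9, -1.9]
grip_width: 0.259
```

step_arm(
  commands=[
    [[0.02, -0.072, 0], 0],
    [[0, 0, 0], 0],
  ],
)

```text
time_s: 9.75
eef_pos: [521.2, -72.3, 107.9]
ee_rot: [-0.094, -0.7, -0.094, 0.702]
force: [-5.5, -0.4, -1.9]
grip_width: 0.261
```

step_arm(
  commands=[
    [[0.02, -0.072, 0], 0],
    [[0, 0, 0], 0],
  ],
)

```text
time_s: 9.95
eef_pos: [521.9, -75.1, 107.9]
ee_rot: [-0.093, -0.7, -0.094, 0.702]
force: [-5.6, -1.1, -1.3]
grip_width: 0.262
```

```bash
python3 st.py
```

```text
t 9.95 [521.9 -75.1 107.9] tip s 23.3 lat 26.0 Fn -5.6 Fy 0.4 Fz -1.3 T [-0.24  0.93  0.07] gw 0.262
```

step_arm(
  commands=[
    [[0.02, -0.072, 0], 0],
    [[0, 0, 0], 0],
  ],
)

```text
time_s: 10.15
eef_pos: [522.7, -78.0, 107.9]
ee_rot: [-0.094, -0.7, -0.094, 0.702]
force: [-6.0, -0.9, -1.2]
grip_width: 0.259
```

step_arm(
  commands=[
    [[0.02, -0.072, 0], 0],
    [[0, 0, 0], 0],
  ],
)

```text
time_s: 10.35
eef_pos: [523.5, -80.9, 107.9]
ee_rot: [-0.094, -0.7, -0.094, 0.702]
force: [-6.1, -1.3, -1.6]
grip_width: 0.261
```

```bash
python3 st.py
```

```text
t 10.35 [523.5 -80.9 107.9] tip s 23.3 lat 20.1 Fn -6.2 Fy 0.4 Fz -1.6 T [-0.18  0.99  0.03] gw 0.261
```

step_arm(
  commands=[
    [[0.02, -0.072, 0], 0],
    [[0, 0, 0], 0],
  ],
)

```text
time_s: 10.55
eef_pos: [524.3, -83.7, 107.9]
ee_rot: [-0.093, -0.7, -0.094, 0.702]
force: [-5.6, -0.1, -1.6]
grip_width: 0.263
```

step_arm(
  commands=[
    [[0.02, -0.072, 0], 0],
    [[0, 0, 0], 0],
  ],
)

```text
time_s: 10.75
eef_pos: [525.1, -86.6, 107.9]
ee_rot: [-0.093, -0.7, -0.094, 0.702]
force: [-5.4, -0.6, -1.8]
grip_width: 0.263
```

```bash
python3 st.py
```

```text
t 10.75 [525.1 -86.6 107.9] tip s 23.3 lat 14.1 Fn -5.4 Fy 0.9 Fz -1.8 T [-0.18  0.97  0.11] gw 0.263
```

step_arm(
  commands=[
    [[0.02, -0.072, 0], 0],
    [[0, 0, 0], 0],
  ],
)

```text
time_s: 10.95
eef_pos: [525.9, -89.5, 107.9]
ee_rot: [-0.093, -0.7, -0.094, 0.702]
force: [-5.9, -0.9, -1.6]
grip_width: 0.261
```

step_arm(
  commands=[
    [[0.02, -0.072, 0], 0],
    [[0, 0, 0], 0],
  ],
)

```text
time_s: 11.15
eef_pos: [526.6, -92.3, 107.8]
ee_rot: [-0.093, -0.7, -0.094, 0.702]
force: [-6.5, -0.6, -2.1]
grip_width: 0.261
```

```bash
python3 st.py
```

```text
t 11.15 [526.6 -92.3 107.8] tip s 23.3 lat 8.2 Fn -6.5 Fy 1.1 Fz -2.1 T [-0.15  1.04  0.16] gw 0.261
```

step_arm(
  commands=[
    [[0.02, -0.072, 0], 0],
    [[0, 0, 0], 0],
  ],
)

```text
time_s: 11.35
eef_pos: [527.4, -95.2, 107.8]
ee_rot: [-0.094, -0.7, -0.094, 0.702]
force: [-6.5, -0.7, -0.9]
grip_width: 0.26
```

step_arm(
  commands=[
    [[0.02, -0.072, 0], 0],
    [[0, 0, 0], 0],
  ],
)

```text
time_s: 11.55
eef_pos: [528.2, -98.1, 107.8]
ee_rot: [-0.093, -0.7, -0.094, 0.702]
force: [-6.6, -1.6, -1.1]
grip_width: 0.261
```

```bash
python3 st.py
```

```text
t 11.55 [528.2 -98.1 107.8] tip s 23.3 lat 2.2 Fn -6.8 Fy 0.2 Fz -1.1 T [-0.17  1.09  0.17] gw 0.261
```

step_arm(
  commands=[
    [[0.019, -0.072, 0], 0],
    [[0, 0, 0], 0],
  ],
)

```text
time_s: 11.75
eef_pos: [529.0, -101.0, 107.8]
ee_rot: [-0.093, -0.7, -0.094, 0.702]
force: [-6.1, -1.7, -1.7]
grip_width: 0.262
```

step_arm(
  commands=[
    [[0.019, -0.072, 0], 0],
    [[0, 0, 0], 0],
  ],
)

```text
time_s: 11.95
eef_pos: [529.8, -103.9, 107.8]
ee_rot: [-0.093, -0.7, -0.094, 0.702]
force: [-6.6, -2.5, -0.9]
grip_width: 0.262
```

```bash
python3 st.py
```

```text
t 11.95 [ 529.8 -103.9  107.8] tip s 23.3 lat -3.8 Fn -7.1 Fy -0.7 Fz -0.9 T [-0.21  1.04  0.03] gw 0.262
```

step_arm(
  commands=[
    [[0.019, -0.072, 0], 0],
    [[0, 0, 0], 0],
  ],
)

```text
time_s: 12.15
eef_pos: [530.8, -107.0, 108.0]
ee_rot: [-0.094, -0.7, -0.094, 0.701]
force: [-5.1, -1.4, -2.0]
grip_width: 0.263
```

step_arm(
  commands=[
    [[0.019, -0.072, 0], 0],
    [[0, 0, 0], 0],
  ],
)

```text
time_s: 12.35
eef_pos: [532.7, -110.1, 108.6]
ee_rot: [0.094, 0.702, 0.093, -0.7]
force: [-0.6, 0.9, -1.1]
grip_width: 0.264
```

```bash
python3 st.py
```

```text
t 12.35 [ 532.7 -110.1  108.6] tip s 24.6 lat -10.6 Fn -0.3 Fy 1.0 Fz -1.1 T [-0.09  0.01 -0.03] gw 0.264
```

The force fell to zero and the tip moved forward at lat ≈ −10: the drop. Move 3 mm further to centre in the opening, then push.

step_arm(
  commands=[
    [[0.02, -0.072, 0], 0],
    [[0.05, 0.013, 0], 0],
    [[0.05, 0.013, 0], 0],
    [[0, 0, 0], 0],
  ],
)

```text
time_s: 12.75
eef_pos: [537.2, -111.5, 108.3]
ee_rot: [0.094, 0.701, 0.094, -0.701]
force: [0.2, -0.1, -1.2]
grip_width: 0.259
```

```bash
python3 st.py
```

```text
t 12.75 [ 537.2 -111.5  108.3] tip s 28.5 lat -13.1 Fn 0.1 Fy -0.1 Fz -1.2 T [ 0.01 -0.03 -0.04] gw 0.259
```

step_arm(
  commands=[
    [[0.05, 0.013, 0], 0],
    [[0.05, 0.013, 0], 0],
    [[0.05, 0.013, 0], 0],
    [[0.05, 0.013, 0], 0],
    [[0, 0, 0], 0],
  ],
)

```text
time_s: 13.25
eef_pos: [544.2, -109.5, 108.1]
ee_rot: [-0.094, -0.7, -0.094, 0.702]
force: [-6.0, -1.3, 0.2]
grip_width: 0.262
```

```bash
python3 st.py
```

```text
t 13.25 [ 544.2 -109.5  108.1] tip s 35.8 lat -13.1 Fn -6.1 Fy 0.3 Fz 0.2 T [-0.21  0.65  0.  ] gw 0.262
```

step_arm(
  commands=[
    [[0.05, 0.013, 0], 0],
    [[0.05, 0.013, 0], 0],
    [[0.05, 0.013, 0], 0],
    [[0, 0, 0], 0],
  ],
)

```text
time_s: 13.65
eef_pos: [550.0, -108.0, 108.0]
ee_rot: [-0.094, -0.7, -0.094, 0.702]
force: [-5.7, -2.0, 0.6]
grip_width: 0.26
```

```bash
python3 st.py
```

```text
t 13.65 [ 550. -108.  108.] tip s 41.8 lat -13.1 Fn -6.0 Fy -0.5 Fz 0.6 T [-0.19  0.77 -0.  ] gw 0.26
```

step_arm(
  commands=[
    [[0.05, 0.013, 0], 0],
    [[0.05, 0.013, 0], 0],
    [[0.05, 0.013, 0], 0],
    [[0.05, 0.013, 0], 0],
    [[0, 0, 0], 0],
  ],
)

```text
time_s: 14.15
eef_pos: [558.0, -105.9, 108.0]
ee_rot: [-0.094, -0.7, -0.094, 0.702]
force: [-7.6, -0.7, 1.6]
grip_width: 0.26
```

step_arm(
  commands=[
    [[0.05, 0.013, 0], 0],
    [[0, 0, 0], 0],
  ],
)

```text
time_s: 14.35
eef_pos: [559.9, -105.4, 108.0]
ee_rot: [-0.093, -0.7, -0.094, 0.702]
force: [-6.2, -1.2, 0.5]
grip_width: 0.263
```

```bash
python3 st.py
```

```text
t 14.35 [ 559.9 -105.4  108. ] tip s 52.1 lat -13.2 Fn -6.3 Fy 0.5 Fz 0.5 T [-0.15  0.85  0.03] gw 0.263
```

step_arm(
  commands=[
    [[0.025, 0.007, 0], 0],
    [[0, 0, 0], 0],
  ],
)

```text
time_s: 14.55
eef_pos: [560.8, -105.1, 108.0]
ee_rot: [-0.094, -0.7, -0.094, 0.702]
force: [-8.2, -1.3, 1.6]
grip_width: 0.264
```

step_arm(
  commands=[
    [[0.025, 0.007, 0], 0],
    [[0, 0, 0], 0],
  ],
)

```text
time_s: 14.75
eef_pos: [561.7, -104.9, 108.0]
ee_rot: [-0.093, -0.7, -0.094, 0.702]
force: [-8.8, -2.2, 0.8]
grip_width: 0.258
```

```bash
python3 st.py
```

```text
t 14.75 [ 561.7 -104.9  108. ] tip s 53.9 lat -13.1 Fn -9.1 Fy 0.2 Fz 0.8 T [-0.21  0.95  0.03] gw 0.258
```

step_arm(
  commands=[
    [[0.025, 0.007, 0], 0],
    [[0, 0, 0], 0],
  ],
)

```text
time_s: 14.95
eef_pos: [561.9, -104.8, 107.8]
ee_rot: [-0.093, -0.699, -0.094, 0.703]
force: [-14.3, -3.9, 2.4]
grip_width: 0.259
```

step_arm(
  commands=[
    [[0.025, 0.007, 0], 0],
    [[0, 0, 0], 0],
  ],
)

```text
time_s: 15.15
eef_pos: [562.1, -104.7, 107.7]
ee_rot: [-0.093, -0.698, -0.094, 0.704]
force: [-19.1, -4.8, 4.5]
grip_width: 0.258
```

```bash
python3 st.py
```

```text
t 15.15 [ 562.1 -104.7  107.7] tip s 54.3 lat -13.0 Fn -19.7 Fy 0.4 Fz 4.5 T [-0.6   2.28  0.02] gw 0.258
```

The force jumps to 20 N with no further travel, so this is the hard stop. Check the lid.

Run:
```python
from h import *
import pickle
t0,s0=pickle.load(open("cams.pkl","rb"))
sc=capture("scene");t=capture("top");pickle.dump((t,sc),open("open1.pkl","wb"))
a=np.hstack([t0["image"][50:210,270:430],t["image"][50:210,270:430]]);cv2.imwrite("pics/lid_t.png",cv2.resize(a,None,fx=2.5,fy=2.5))
a=np.hstack([s0["image"][265:455,270:470],sc["image"][265:455,270:470]]);cv2.imwrite("pics/lid_s.png",cv2.resize(a,None,fx=2,fy=2))
```

```text
(no output)
```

View pics/lid_s.png

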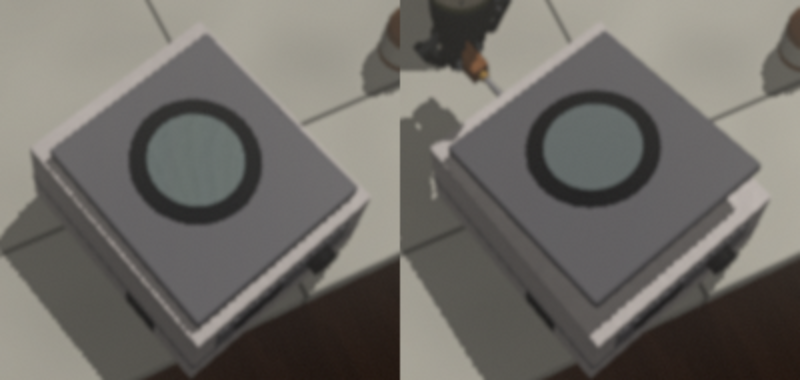

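View pics/lid_t.png

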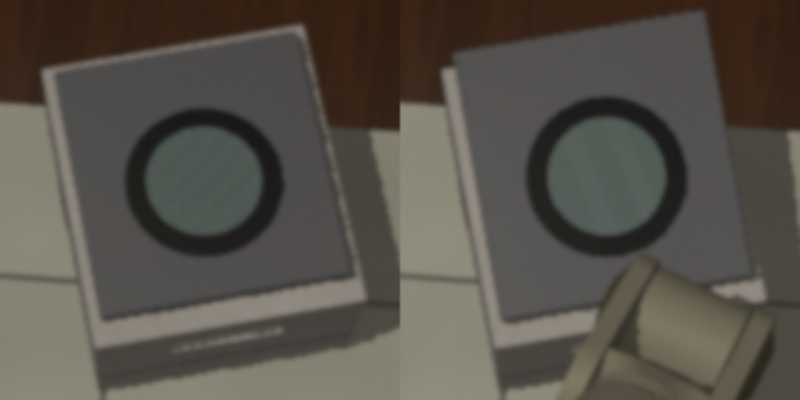

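Run:
```python
from h import *
import pickle
t0,s0=pickle.load(open("cams.pkl","rb"));
tt=lambda u,v:(270+u/2.5,50+v/2.5); ss=lambda u,v:(270+u/2,265+v/2)
print("far y- open",tri(t0,tt(305,12),s0,ss(198,305)),"closed",tri(t0,tt(300,35),s0,ss(198,327)))
print("far y+ open",tri(t0,tt(55,54),s0,ss(360,163)),"closed",tri(t0,tt(55,73),s0,ss(356,187)))
```

```text
far y- open (array([ 931.03596008, -114.66550569,  211.2506972 ]), np.float64(6.025068696889926)) closed (array([ 938.75712863, -114.96745301,  155.05971954]), np.float64(6.971883837086586))
far y+ open (array([866.89436682, 114.01605824, 215.91446581]), np.float64(3.4050635294106004)) closed (array([874.96685928, 116.34817806, 162.39743683]), np.float64(1.011350831671608))
```

The lid's far edge rose by 53–56 mm, so it is fully ajar. Draw the key out straight.

step_arm(
  commands=[
    [[-0.06, -0.016, 0], 0],
    [[-0.24, -0.065, 0], 0],
    [[-0.24, -0.065, 0], 0],
    [[-0.24, -0.065, 0], 0],
    [[-0.24, -0.065, 0], 0],
  ],
)

```text
time_s: 15.75
eef_pos: [523.1, -115.4, 108.3]
ee_rot: [0.094, 0.701, 0.094, -0.701]
force: [1.5, 0.2, -1.3]
grip_width: 0.261
```

```bash
python3 st.py
```

```text
t 15.75 [ 523.1 -115.4  108.3] tip s 13.9 lat -13.2 Fn 1.5 Fy -0.2 Fz -1.3 T [-0.01 -0.01  0.01] gw 0.261
```

step_arm(
  commands=[
    [[-0.5, -0.136, 0], 0],
    [[-0.5, -0.136, 0], 0],
    [[-0.5, -0.136, 0], 0],
    [[-0.6, -0.16, 0], 0],
    [[-0.6, -0.16, 0], 0],
  ],
)

```text
time_s: 16.25
eef_pos: [414.7, -144.5, 108.4]
ee_rot: [0.094, 0.701, 0.094, -0.701]
force: [-0.6, 0.0, -1.4]
grip_width: 0.264
```

```bash
python3 st.py
python3 - <<'E'
from h import *
w=capture("wrist");cv2.imwrite("pics/w6.png",w["image"])
s=capture("scene");cv2.imwrite("pics/s6.png",s["image"][100:460,150:640])
E
```

```text
t 16.25 [ 414.7 -144.5  108.4] tip s -98.4 lat -12.9 Fn -0.6 Fy 0.2 Fz -1.4 T [-0.02 -0.02 -0.02] gw 0.264
```

View pics/w6.png

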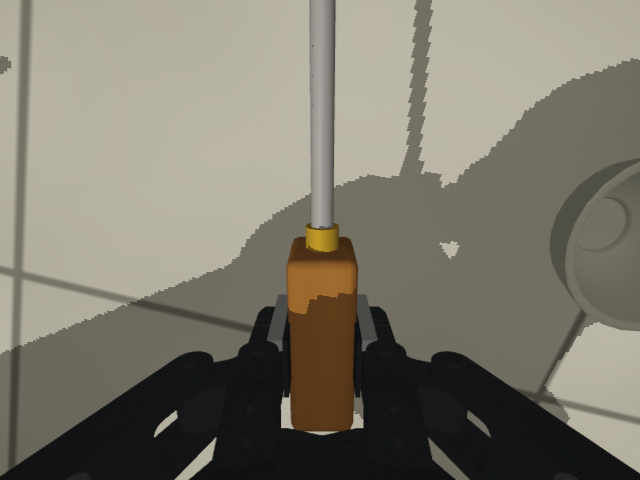

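View pics/s6.png

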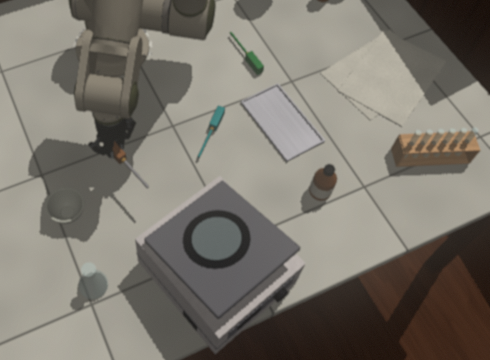

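The key hasn't slipped and the lid stays ajar. Return to the tray.

step_arm(
  commands=[
    [[0, 0.5, 0], 0],
    [[0, 0.9, 0], 0],
    [[0, 0.9, 0], 0],
    [[0, 0.9, 0], 0],
    [[0, 0.9, 0], 0],
  ],
)

```text
time_s: 16.85
eef_pos: [416.1, 21.1, 108.5]
ee_rot: [0.094, 0.701, 0.093, -0.701]
force: [-0.2, -0.3, -0.9]
grip_width: 0.259
```

step_arm(
  commands=[
    [[0, 0.9, 0], -0.009],
    [[0, 0.9, 0], -0.009],
    [[0, 0.9, 0], -0.009],
    [[0, 0.9, 0], -0.009],
    [[0, 0.9, 0], -0.009],
  ],
)

```text
time_s: 17.35
eef_pos: [416.0, 201.4, 108.5]
ee_rot: [0.043, 0.706, 0.044, -0.705]
force: [-0.6, 0.3, -0.8]
grip_width: 0.263
```

step_arm(
  commands=[
    [[0, 0.9, 0], -0.007],
    [[0, 0.9, 0], 0],
    [[0, 0.9, 0], 0],
    [[0, 0.9, 0], 0],
    [[0, 0, 0], 0],
  ],
)

```text
time_s: 17.85
eef_pos: [415.6, 347.1, 108.3]
ee_rot: [0.037, 0.707, 0.038, -0.706]
force: [-0.3, -0.5, -1.6]
grip_width: 0.26
```

Run:
```python
from h import *
s=ctrl.sense();q=s["ee_rot"];print(s["eef_pos"],R.from_quat([q[1],q[2],q[3],q[0]]).as_matrix().round(3)[:2,2])
```

```text
[415.58040202 347.08163381 108.28051947] [-0.994 -0.106]
```

step_arm(
  commands=[
    [[0, 0, -0.8], 0],
    [[0, 0, -0.8], 0],
    [[0, 0, -0.4], 0],
    [[0, 0, -0.15], 0],
    [[0, 0, 0], 0],
  ],
)

```text
time_s: 18.35
eef_pos: [416.0, 343.4, 22.1]
ee_rot: [-0.036, -0.706, -0.036, 0.706]
force: [-0.1, -0.4, -1.8]
grip_width: 0.262
```

step_arm(
  commands=[
    [[0, 0, -0.04], 0],
    [[0, 0, 0], 0],
  ],
)

```text
time_s: 18.55
eef_pos: [416.5, 343.8, 21.6]
ee_rot: [0.036, 0.707, 0.036, -0.706]
force: [0.6, -0.2, -1.6]
grip_width: 0.262
```

step_arm(
  commands=[
    [[0, 0, -0.025], 0],
    [[0, 0, 0], 0],
  ],
)

```text
time_s: 18.75
eef_pos: [416.2, 343.7, 20.0]
ee_rot: [0.036, 0.706, 0.036, -0.706]
force: [-0.2, 0.9, -2.3]
grip_width: 0.259
```

step_arm(
  commands=[
    [[0, 0, -0.02], 0],
    [[0, 0, 0], 0],
  ],
)

```text
time_s: 18.95
eef_pos: [416.0, 343.7, 18.9]
ee_rot: [-0.036, -0.706, -0.036, 0.706]
force: [0.6, -0.4, -1.5]
grip_width: 0.264
```

step_arm(
  commands=[
    [[0, 0, -0.02], 0],
    [[0, 0, 0], 0],
  ],
)

```text
time_s: 19.15
eef_pos: [416.0, 343.7, 18.8]
ee_rot: [0.036, 0.706, 0.036, -0.706]
force: [-2.7, -2.1, 7.9]
grip_width: 0.263
```

Touchdown (Fz +7.9 N). Release with a partial opening, then lift.

step_arm(
  commands=[
    [[0, 0, 0], 0],
    [[0, 0, 0], 0],
    [[0, 0, 0], 0],
    [[0, 0, 0], 0],
  ],
  gripper=0,
)

```text
time_s: 19.55
eef_pos: [416.0, 343.7, 18.0]
ee_rot: [-0.036, -0.706, -0.036, 0.706]
force: [0.0, 0.5, 0.2]
grip_width: 0.5
```

step_arm(
  commands=[
    [[0, 0, 0.2], 0],
    [[0, 0, 0.5], 0],
    [[0, 0, 0.9], 0],
    [[0, 0, 0.9], 0],
    [[0, 0, 0.9], 0],
  ],
)

```text
time_s: 20.05
eef_pos: [415.9, 343.6, 156.2]
ee_rot: [0.036, 0.706, 0.036, -0.706]
force: [-0.5, -0.2, 0.1]
grip_width: 0.499
```

step_arm(
  commands=[
    [[-0.9, 0, 0.9], 0],
    [[-0.9, 0, 0.5], 0],
    [[0, 0, 0], 0],
  ],
)

```text
time_s: 20.35
eef_pos: [342.5, 344.3, 213.0]
ee_rot: [0.036, 0.708, 0.038, -0.705]
force: [-0.2, -0.3, -1.1]
grip_width: 0.497
```

Run:
```python
from h import *
w=capture("wrist");cv2.imwrite("pics/w7.png",w["image"])
s=capture("scene");cv2.imwrite("pics/s7.png",s["image"])
t=capture("top");cv2.imwrite("pics/t7.png",t["image"])
```

```text
(no output)
```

View pics/w7.png

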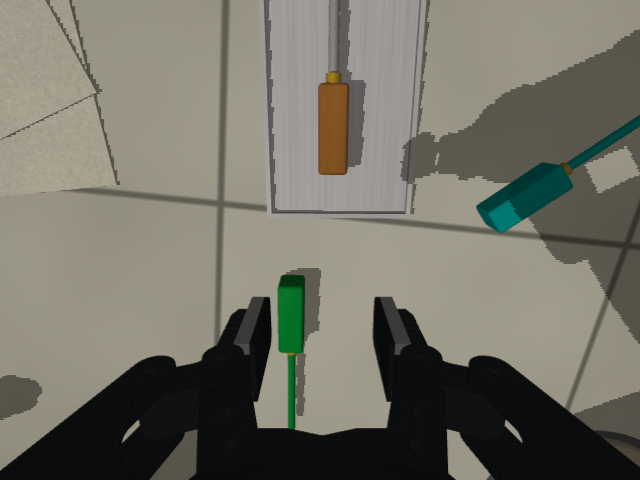

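View pics/s7.png

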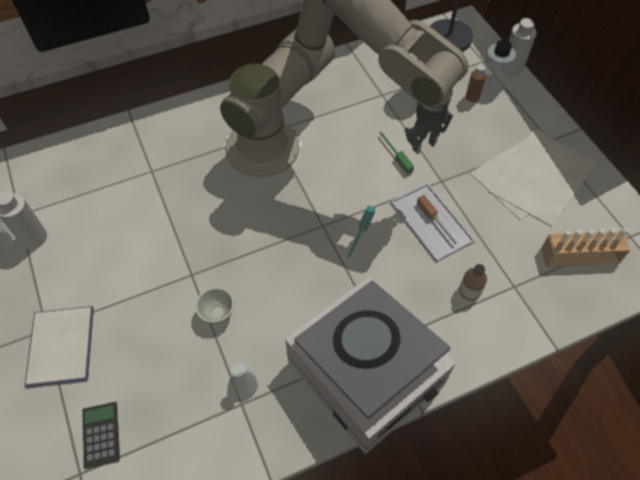

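View pics/t7.png

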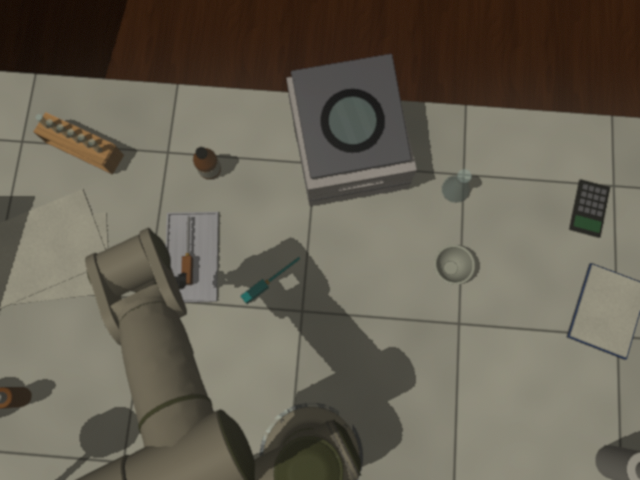

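The key lies inside the tray (handle at (333,128) in the wrist view). The lid is ajar. The bottle (206,160), flask (463,175) and mortar (456,264) appear at their first pixels. Handing in.

Run:
```python
from rig import ticket
print(ticket.finish_job())
```

```text
the job is handed in; nothing more can be done
None
```

The lid is fully ajar and the wooden key is back in its tray. I handed the job in just after 20 s of the 64 s allowed.

- **Finding the opening:** I swept the rod tip along the back wall from y ≈ +44 towards −y with about 6 N of contact. The force fell to zero at y ≈ −10, and I went in at y ≈ −13.
- **Pushing the pin:** It travelled about 18 mm and met the hard stop at about 20 N. That was the highest force I saw.
- **Lid:** Triangulation put the far edge 53–56 mm higher than when shut, against about 53 mm expected. The pictures after I drew the key out still show it raised.
- **Key:** It did not slip in the grip. It touched the tray floor at about 8 N and is about 9 mm nearer the tray's centreline than at the start. The tip was outside that last close-up. I worked out that it sits about 11 mm inside the tray's far wall.
- **Mortar, bottle and flask:** They appear at the same pixels in the top view as at the start, judged by eye.

**One disagreement:** The top and scene cameras differed by about 8 mm in x for the casing and the tray. The top view agreed with where the rod met the back wall, so I used that one.

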